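# Shift the seed shaker's selector to the triangle slot

### The job

Set the seed shaker for the triangular sieve: using only pushes of the fingers, not gripping the lever, gently push its selector lever out of the park slot, across the gate and fully home into the slot beside the triangular tag. Do not run it into any of the other three marked slots on the way, leave the vial, dish and other things around it where they stand, and finish with the robot clear of everything.

Things in the scene. Friction and masses are not known exactly. Their poses are not given: they have to be found in the camera images.
- shaker: white bench seed shaker, fixed: a square metal gate plate 200 x 200 mm, its top 100 mm above the bench, at the right, and a round sieve stack at the left. Origin on the bench under the gate's centre; x points away from the robot ('far'), y left, z up; it may stand turned by up to 17 degrees.
- gate (a point): centre of the gate, on the plate's top face. Channels 14 mm wide, centre lines: a cross channel at x = 0 from y = -25 to +25 mm; at each end of it a slot far and a slot near, closing at x = +26 and -26 mm (four marked slots); at y = 0 the park slot, near only, closing at x = -26 mm. Axes as the shaker's.
- sieves (a point): centre of the top of the sieve stack, 196 mm in diameter, 165 mm above the bench, 235 mm to the left of the gate's centre
- sel_fore: the selector lever: steel stem 10 mm in diameter with a black handle. Origin at its pivot, 10 mm above the bench under the gate's centre; z runs up along the lever. It rocks along the gate's x and y up to 17 degrees each way, is stopped by the gate's walls and channel ends, and stays where it is left; about 2 N at the handle moves it. It starts in the park slot.
- lever_grip (a point): centre of the lever's handle, an upright barrel 23 mm in diameter, 39 mm long, with round ends; 158 mm from the pivot along the lever (168 mm above the bench when upright, 155 mm in a corner). It travels 1.8 times as far as the stem in the gate: home in a marked slot it is 45 mm from the gate's centre in x and 43 mm in y.
- lever_gate (a point): the point of the lever's stem in the gate plate, 90 mm from the pivot along the lever: it tells the slot the lever is in. Fully home in a marked slot it is at x = +26 or -26 mm, y = +25 or -25 mm from the gate's centre; at the start at y = 0, x = -17 to -26 mm.
- tag_triangle: triangular dark plastic tag, 29 mm a side, 4 mm high, on the gate plate beside the slot to be selected (any of the four). Origin: centre of its underside, on the plate; axes parallel to the shaker's. It lies at x = +26 or -26 mm (far or near), y = +64 or -64 mm (left or right) from the gate's centre, just outside the slot's closed end.
- tag_round: round dark plastic tag, 26 mm in diameter, 4 mm high, beside another slot. Origin: centre of its underside, on the plate; axes parallel to the shaker's. It lies at x = +26 or -26 mm (far or near), y = +64 or -64 mm (left or right) from the gate's centre, just outside the slot's closed end.
- tag_square: square dark plastic tag, 24 mm a side, 4 mm high, beside another slot. Origin: centre of its underside, on the plate; axes parallel to the shaker's. It lies at x = +26 or -26 mm (far or near), y = +64 or -64 mm (left or right) from the gate's centre, just outside the slot's closed end.
- tag_slot: oblong dark plastic tag, 10 x 34 mm, 4 mm high, beside another slot. Origin: centre of its underside, on the plate; axes parallel to the shaker's. It lies at x = +26 or -26 mm (far or near), y = +64 or -64 mm (left or right) from the gate's centre, just outside the slot's closed end.
- vial: small amber glass vial with a white cap, 24 mm in diameter, 38 mm tall, standing loose on the near right corner of the shaker's metal plate; origin under its centre
- dish: clear petri dish with seeds, 90 mm in diameter, 14 mm tall, on the bench on the robot's side of the shaker; origin under its centre
- brush: flat brush with a blue handle, 190 mm long, lying on the bench on the robot's side of the shaker; origin at its underside
- jar: glass jar with a steel cap, 60 mm in diameter, 75 mm tall, on the bench to the right of the shaker; origin under its centre
- wash_bottle: white plastic bottle with a blue cap, 64 mm in diameter, 130 mm tall, on the bench to the right of the shaker; origin under its centre
- slide_box: brown slide box 85 x 95 x 32 mm on the bench beyond the shaker; origin under its centre
- beaker: glass beaker 68 mm in diameter, 75 mm tall, on the bench beyond the shaker; origin under its centre

How it is judged:
At the end, for the whole second after the job is handed in: the lever's stem rests in the slot beside the triangular tag, pushed home to within 5 mm of the slot's closed end (measured in the gate plate), at rest (x of lever_gate in the frame of tag_triangle between -0.005 and 0.005 m and horizontal distance between lever_gate and tag_triangle below 0.055 m and angular speed of sel_fore below 0.05 rad/s); the robot touches nothing.
It fails at once if the lever is run deep (three quarters of the way or more) into one of the other marked slots ((x of lever_gate in the frame of tag_round between -0.0065 and 0.0065 m and horizontal distance between lever_gate and tag_round below 0.055 m) or (x of lever_gate in the frame of tag_square between -0.0065 and 0.0065 m and horizontal distance between lever_gate and tag_square below 0.055 m) or (x of lever_gate in the frame of tag_slot between -0.0065 and 0.0065 m and horizontal distance between lever_gate and tag_slot below 0.055 m)).
It fails at once if a loose thing around the lever is lifted or shifted by more than 20 mm (distance of any of vial, dish, brush, jar, wash_bottle, slide_box, beaker from where it was at the start of the episode above 0.02 m).
It fails at once if a loose thing around the lever is knocked over (angle between any of vial, dish, jar, wash_bottle, slide_box, beaker's own z axis and vertical above 0.5 rad).
It fails at once if the fingers squeeze or press on the lever with more than 38 N (contact force between the fingers and sel_fore above 38 N).
It also fails if it takes over 48 s, if anything falls off the work surface, if the arm or the gripper's body presses on something with over 40 N, if the wrist force passes 120 N, or if a joint passes its speed limit or range.

### The arm

A 6-joint arm with a two-finger parallel gripper is mounted at the origin on the work surface. World frame = base frame: x ahead of the robot, y to its left, z up, the work surface at z = 0. Lengths are in m, angles in rad, forces in N, time in s.
With the tool pointing down it reaches from about 0.3 to 0.75 m from the base axis. Payload 8.5 kg.
Tool frame: the origin (TCP) lies at the very end of the fingers, on their centre line; the grasp point (between the pads) lies 19 mm behind it; z points along the fingers, x is the direction in which the jaws open and shut, and the axes are right-handed (so a half turn about z gives the same grasp; the last joint's range is limited). The gripper opens to 85 mm and grips with 20 to 120 N. Pads are 22 mm wide; open, the fingers measure 114 mm over their backs; the gripper's body (76 mm by 85 mm) begins 54 mm behind the grasp point. The pads swing forward as they close: fully open they stand 13 mm farther back than shut.
Start: joints at [-1.524, 0.381, 1.297, -0, 1.464, -0.215], TCP at [0.142, -0.531, 0.231] pointing down, gripper open.
Joint ranges: [-3.11, 3.11], [-0.89, 2.33], [0.22, 2.48], [-1.42, 4.56], [0.17, 2.85], [-2.88, 2.88]. Speed limits (rad/s): [2.39, 2.39, 3.14, 3.14, 3.14, 3.14].

### API

Orientations are given as a rotation vector (axis times angle).
In Python, from rig import ctrl gives the robot as it stands. Calls block until the motion is done:
- ctrl.move_to(position, orientation): joint-space move of the TCP to a pose.
- ctrl.move_linear(position, attitude=None, max_speed=0.15, until_force=None): straight line of the TCP; attitude=None keeps the orientation; max_speed is the mean speed in m/s. With until_force (N) it stops when the force on the tool has changed by that much, and returns True; else False.
- ctrl.movej(angles): joint-space move.
- ctrl.move_gripper(opening): opening from 0.0 (shut) to 1.0 (fully open); the grip force is fixed at half the most; returns when the fingers have stopped.
- ctrl.sleep(seconds).
- ctrl.solve_ik(position, orientation): joint angles nearest the present ones, or None.
- ctrl.sense(): the state.
- ctrl.capture(name): name is "scene" or "side" or "wrist"; returns the picture (384x512x3 uint8, red, green, blue); there is no depth.
- ctrl.camera_params(name): a dict with "intrinsics" (3x3 intrinsics, pixels), "position" and "rotation" of the camera in the world; the wrist camera has in their place "tool_from_camera" (4x4, takes a point from camera to tool coordinates, whose origin is the TCP and whose axes are the tool frame's). Camera axes: x right, y down, z forward; pixel columns grow to the right and rows downward; lengths in m; the calibration is good to about 2 mm. A picture is of the moment at which its call begins: read the wrist's pose just before it. camera_params takes no time and is no camera call.
A pose or a line that the arm cannot do raises ctrl.Unreachable and nothing moves.
- ctrl.job_done(): hands the job in, once; it reports no verdict.
The state is a dict: "time_s": time; "q": joint angles; "dq": joint speeds; "joint_efforts": joint torques, N m; "eef_pos": TCP position; "eef_rot": TCP orientation; "wrist_force": force on the tool from outside, world axes, zero at the start; "wrist_torque": the same for the moment, N m; "grip_width": opening from 0.0 (shut) to 1.0 (fully open).
Only numpy, scipy, OpenCV 4.12 (cv2) and the standard library are available. Lean on these libraries where they do the work, as an engineer would, in place of code of your own. Each camera call takes 0.05 s, during which the arm holds its last target. There are 200 camera calls.

## Working session

There is one attempt and no reset: what is moved stays moved. The work goes in short steps, each a Python script; the robot and the scene stay as the last script left them, time stands still between calls to the robot, and variables do not carry over. Pictures are saved under pics/ and viewed, about 8 in all and at most 12, crops included, and the job is handed in when it is done.

```bash
mkdir -p pics; ls; python3 - <<'E'
from rig import ctrl
import cv2,numpy as np
for n in("scene","side"):
    cv2.imwrite(f"pics/{n}0.png",ctrl.capture(n)[:,:,::-1]); print(ctrl.camera_params(n))
print(ctrl.camera_params("wrist")); print(ctrl.sense())
a=[cv2.imread(f"pics/{n}0.png") for n in("scene","side")]
E
```

```text
pics
{'intrinsics': array([[410.89225078,   0.        , 251.36075854],
       [  0.        , 410.89225078, 196.59717253],
       [  0.        ,   0.        ,   1.        ]]), 'position': array([ 1.16687699, -0.48653072,  0.65041397]), 'rotation': array([-2.01287492, -0.97374523,  0.51901731])}
{'intrinsics': array([[471.9353195 ,   0.        , 253.23227143],
       [  0.        , 471.9353195 , 185.69646937],
       [  0.        ,   0.        ,   1.        ]]), 'position': array([ 0.46345997, -0.91194298,  0.91457088]), 'rotation': array([-2.30467132,  0.16634342, -0.06991152])}
{'intrinsics': array([[265.85376591,   0.        , 258.79469332],
       [  0.        , 265.85376591, 190.84034999],
       [  0.        ,   0.        ,   1.        ]]), 'tool_from_camera': array([[ 9.99999952e-01,  2.32133980e-04, -2.03408298e-04,
        -9.76824244e-05],
       [-1.71630808e-04,  9.65978796e-01,  2.58621222e-01,
        -6.66804799e-02],
       [ 2.56522876e-04, -2.58621175e-01,  9.65978790e-01,
        -1.42119837e-01],
       [ 0.00000000e+00,  0.00000000e+00,  0.00000000e+00,
         1.00000000e+00]])}
{'time_s': 0.1, 'q': array([-1.52429499e+00,  3.81149249e-01,  1.29814384e+00, -2.91096847e-06,
        1.46358201e+00, -2.15334470e-01]), 'dq': array([ 7.27706854e-05, -2.58998767e-03, -3.63584069e-03,  9.02999016e-04,
        1.80257798e-03, -9.79788112e-04]), 'joint_efforts': array([ 3.90751273e-03, -4.49220300e+01, -2.31652379e+01, -1.25870974e-04,
        3.71596005e-03, -1.62069004e-06]), 'eef_pos': array([ 0.1423367 , -0.53100584,  0.23077631]), 'eef_rot': array([-2.49165187e+00,  1.91183902e+00,  1.30233747e-03]), 'wrist_force': array([ 0.51103494, -0.23944957, -0.50484474]), 'wrist_torque': array([-4.71817138e-02, -8.07719385e-05, -3.44768255e-02]), 'grip_width': 1.0015967375415176}
```

View pics/scene0.png

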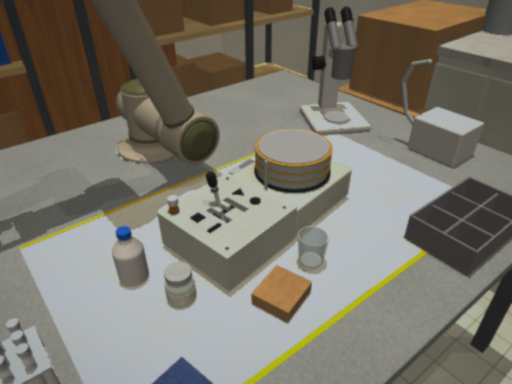

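View pics/side0.png

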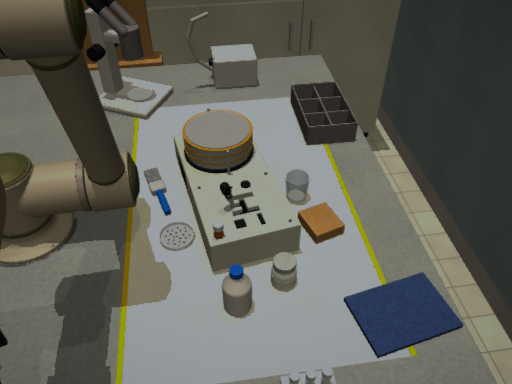

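```bash
python3 - <<'E'
import cv2,numpy as np
a=cv2.imread("pics/scene0.png")[130:285,145:365]; b=cv2.imread("pics/side0.png")[100:265,160:320]
a=cv2.resize(a,(660,465),interpolation=cv2.INTER_CUBIC)
cv2.imwrite("pics/c1.png",a)
b=cv2.resize(b,None,fx=3.6,fy=3.6,interpolation=cv2.INTER_CUBIC);cv2.imwrite("pics/c2.png",b)
E
```

```text
(no output)
```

View pics/c1.png

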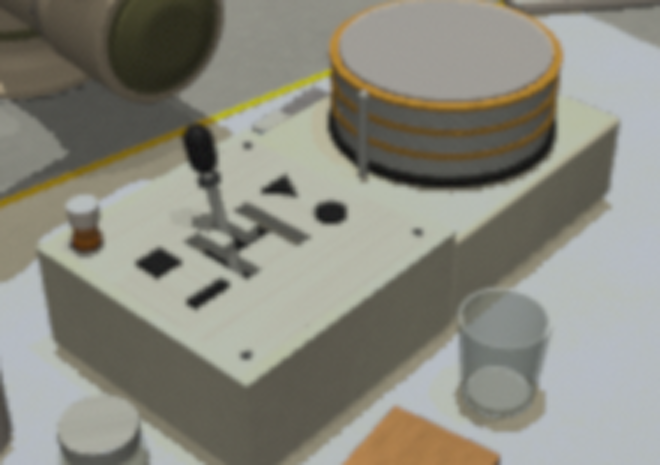

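View pics/c2.png

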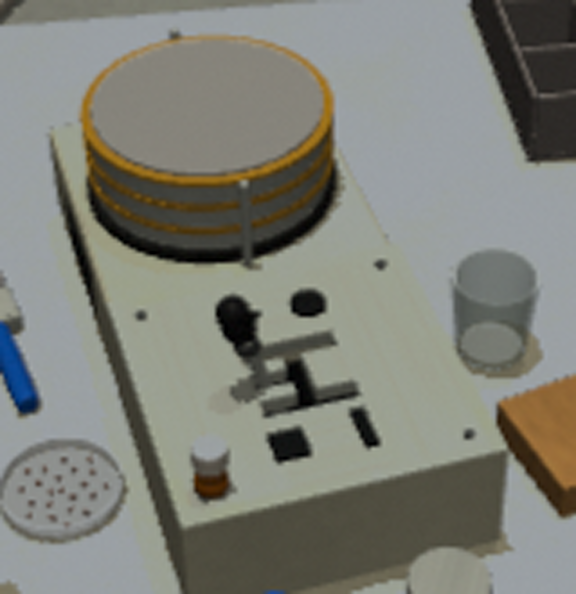

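The triangle is near-left. The round tag is far-left, the square near-right and the oblong far-right. In the scene picture the tags are at about (239,192), (255,201), (198,217) and (214,228), and the handle is at (212,179).

```bash
cat > h.py <<'E'
from rig import ctrl
import numpy as np
from scipy.spatial.transform import Rotation as R
def ray(n,uv):
    p=ctrl.camera_params(n); r=np.linalg.inv(p["intrinsics"])@[*uv,1]
    return p["position"], R.from_rotvec(p["rotation"]).apply(r)
def plane(n,uv,z):
    o,d=ray(n,uv); return o+d*(z-o[2])/d[2]
def tri(u,v):
    o1,d1=ray("scene",u);o2,d2=ray("side",v)
    t=np.linalg.lstsq(np.c_[d1,-d2],o2-o1,rcond=None)[0]
    a,b=o1+t[0]*d1,o2+t[1]*d2; return (a+b)/2,np.linalg.norm(a-b)
E
python3 - <<'E'
from h import *
S={"tri":(238.7,192),"round":(255.3,200.7),"sq":(197.7,217.3),"slot":(214.3,228)}
T={"round":(245.6,183.9),"sq":(240.6,223.3),"slot":(261.7,218.3)}
M={"tri":(-.026,.064),"round":(.026,.064),"sq":(-.026,-.064),"slot":(.026,-.064)}
for n,D in(("scene",S),("side",T),("both",None)):
    if D is None: P=np.array([plane("scene",S[k],.104)[:2] for k in S]+[plane("side",T[k],.104)[:2] for k in T]);m=np.array([M[k] for k in S]+[M[k] for k in T])
    else: P=np.array([plane(n,D[k],.104)[:2] for k in D]);m=np.array([M[k] for k in D])
    pc,mc=P.mean(0),m.mean(0);a=m-mc;b=P-pc
    th=np.arctan2((a[:,0]*b[:,1]-a[:,1]*b[:,0]).sum(),(a*b).sum())
    Rm=np.array([[np.cos(th),-np.sin(th)],[np.sin(th),np.cos(th)]]);g=pc-Rm@mc
    print(n,np.rad2deg(th),g,np.round((P-(m@Rm.T+g))*1000,1).tolist())
h,e=tri((212.3,179.3),(225.6,188.3));print("handle",h,e,"in gate",Rm.T@(h[:2]-g))
h,e=tri((145+361/3,130+93/3),(160+244/3.6,100+184/3.6));print("post top",h,e,Rm.T@(h[:2]-g))
h,e=tri((145+84/3,130+205/3),(160+210/3.6,100+448/3.6));print("vial cap",h,e,Rm.T@(h[:2]-g))
E
```

```text
scene 9.679257911368492 [ 0.55823092 -0.08692778] [[-0.3, 0.1], [0.0, -0.1], [-0.5, 0.5], [0.8, -0.5]]
side 9.778889841381549 [ 0.55503875 -0.08881188] [[-0.0, -0.0], [-0.1, 0.0], [0.1, 0.0]]
both 9.464927983936024 [ 0.55690884 -0.08770681] [[0.8, 0.7], [1.1, 0.8], [1.1, 1.2], [2.3, 0.4], [-2.3, -1.0], [-1.6, -1.2], [-1.4, -0.9]]
handle [ 0.51359039 -0.09237483  0.16128725] 0.0005448395313533568 in gate [-0.04349636  0.00251898]
post top [0.53282193 0.04236215 0.16607302] 0.001350477014957011 [-0.00236996  0.13225921]
vial cap [ 0.48713159 -0.17935177  0.13386144] 0.0014707703056480329 [-0.08389778 -0.07892291]
```

```bash
cat >> h.py <<'E'
import cv2
th=np.deg2rad(9.65); G=np.array([.557,-.0878]); C,Sn=np.cos(th),np.sin(th)
ex=np.array([C,Sn,0]); ey=np.array([-Sn,C,0])
rot=R.from_matrix(np.c_[ey,ex,[0,0,-1]]).as_rotvec()   # tool x = gate y, tool y = gate x
def W(x,y,z): return np.array([*G,0])+x*ex+y*ey+[0,0,z]
def L(): 
    s=ctrl.sense(); d=s["eef_pos"]-[*G,0]; f=s["wrist_force"]
    print("t",round(s["time_s"],2),"tcp",np.round([d@ex*1e3,d@ey*1e3,d[2]*1e3],1),"f",np.round([f@ex,f@ey,f[2]],1),flush=True)
def go(x,y,z,v=.15,f=None):
    r=ctrl.move_linear(W(x,y,z),max_speed=v,until_force=f); print(r,end=" ");L()
def pic(k):
    a=ctrl.capture("scene")[120:270,140:340]; b=ctrl.capture("side")[120:270,160:360]
    cv2.imwrite(f"pics/{k}.png",cv2.resize(np.vstack([a,b])[:,:,::-1],None,fx=2,fy=2,interpolation=cv2.INTER_CUBIC))
E
python3 - <<'E'
from h import *
q=ctrl.solve_ik(W(-.085,0,.25),rot); print(q)
ctrl.move_gripper(0.0); L()
ctrl.move_to(W(-.085,0,.25),rot); L()
go(-.085,0,.145)
pic("p1")
E
```

```text
[-4.57578784e-01  2.50420180e-01  1.43648785e+00 -4.44089210e-16
  1.45468463e+00 -2.19679938e+00]
t 0.87 tcp [-483.1 -367.7  231.3] f [ 0.9  0.3 -0.4]
t 2.83 tcp [-85.1  -0.5 250. ] f [-0.2 -0.3 -0.2]
False t 3.67 tcp [-84.7  -0.4 145.7] f [0.7 0.1 0.1]
```

View pics/p1.png

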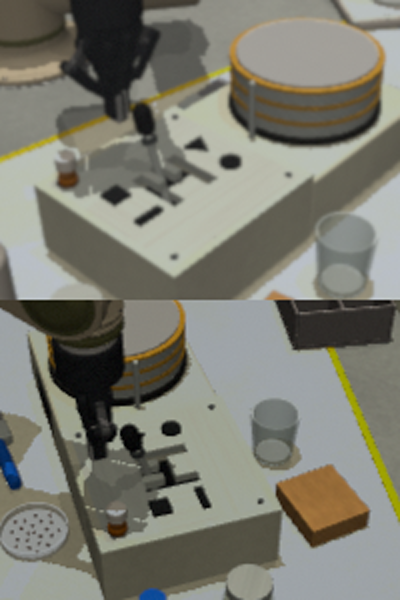

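The shut fingers stand just on the near side of the handle, in line with it, and clear of the vial. Next is the push toward +x.

```bash
python3 - <<'E'
from h import *
go(-.026,0,.145,.04); 
go(-.016,0,.145,.02,7)
pic("p2")
E
```

```text
False t 5.4 tcp [-26.1  -0.  145. ] f [-1.4 -0.9  0.7]
True t 5.81 tcp [-19.7   0.2 144.7] f [-2.9  0.2  0.9]
```

View pics/p2.png

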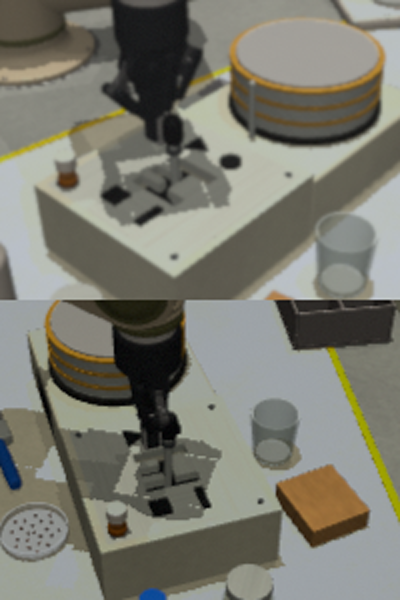

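The stem met the far wall of the cross channel: force stop at x_f = -19.7 mm, against -19 expected. Now I go round to the right and push +y.

```bash
python3 - <<'E'
from h import *
go(-.045,0,.145,.1); go(-.045,0,.225,.2); go(.002,-.05,.225,.2); go(.002,-.05,.142,.15)
go(.002,.003,.142,.04); 
go(.002,.024,.142,.02,7)
pic("p3")
E
```

```text
False t 6.31 tcp [-44.6  -0.2 145.2] f [-0.2 -0.8  0.1]
False t 6.86 tcp [-4.50e+01  2.00e-01  2.24e+02] f [ 0.8  0.5 -0.2]
False t 7.35 tcp [  1.6 -49.7 223.2] f [ 0.3 -0.2 -0.2]
False t 8.05 tcp [  2.2 -49.9 142.9] f [ 0.9 -0.7  0.1]
False t 9.53 tcp [  1.9   3.  141.9] f [ 0.  -0.1 -0.1]
True t 10.42 tcp [  2.1  21.2 141.9] f [-0.1 -2.4  1.8]
```

View pics/p3.png

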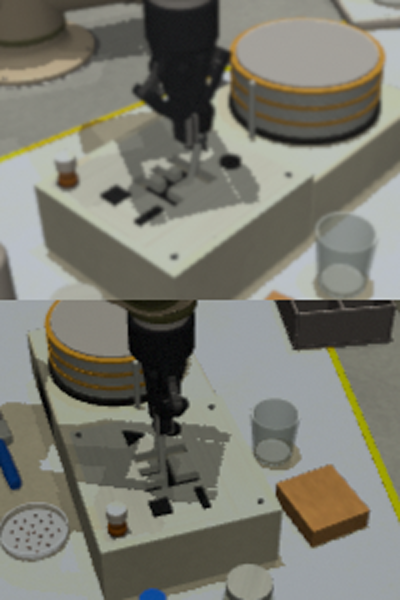

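The lever is at the left end of the cross channel: force stop at y_f = 21 mm. Next is the push toward -x from the far side.

```bash
python3 - <<'E'
from h import *
go(.002,-.005,.142,.1); go(.002,-.005,.225,.2); go(.055,.042,.225,.2)
go(.055,.042,.139,.15)
go(-.010,.042,.139,.04,12)
go(-.030,.042,.139,.02,9)
pic("p4")
E
```

```text
False t 10.93 tcp [  1.8  -5.5 141.7] f [-0.1  0.3 -0.4]
False t 11.5 tcp [  1.6  -4.5 224. ] f [-0.2  0.  -0.8]
False t 12.01 tcp [ 54.6  42.2 223.7] f [ 0.5 -0.1  0.2]
False t 12.73 tcp [ 55.2  41.4 140. ] f [-0.1 -0.6  0.9]
False t 14.51 tcp [ -9.9  42.  138.9] f [ 1.1 -0.8 -0.4]
True t 15.33 tcp [-25.4  41.6 139.4] f [7.5 1.2 0.2]
```

View pics/p4.png

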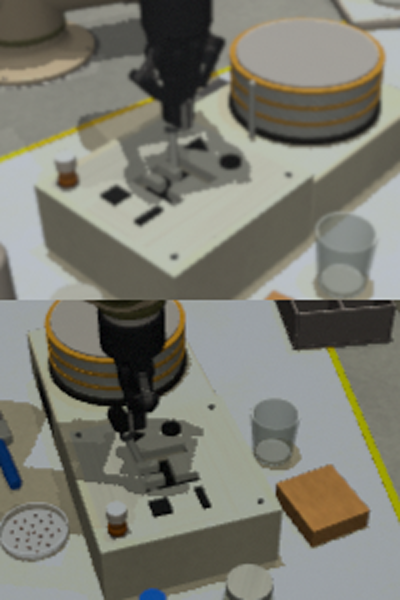

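```bash
python3 - <<'E'
from h import *
go(.01,.042,.139,.1); go(.03,.042,.25,.2); go(-.10,-.19,.33,.3)
pic("p5")
E
```

```text
False t 15.94 tcp [  9.3  42.2 138.7] f [-0.5  0.5  0.2]
False t 16.66 tcp [ 29.2  42.2 248.9] f [-0.6 -0.1 -0.8]
False t 17.73 tcp [ -99.6 -189.   329.4] f [-0.2 -0.   0.1]
```

View pics/p5.png

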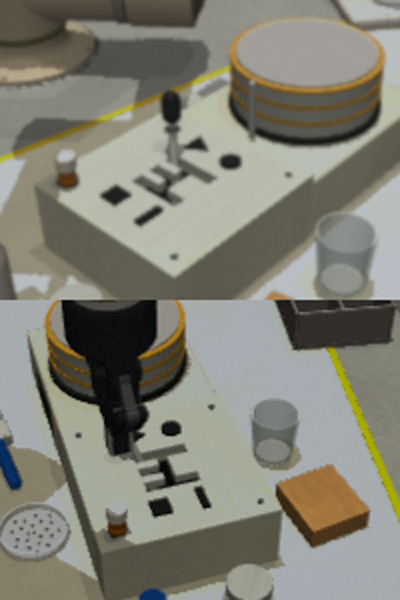

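The scene picture shows the lever in the near-left slot beside the triangle, with its handle at about (172,107) in the crop. I'll compute the position, then move the arm clear of the side view to get a second one.

```bash
python3 - <<'E'
from h import *
go(-.25,-.19,.33,.3)
pic("p6")
p=plane("scene",(140+172/2,120+107/2),.155)-[*G,0]; print("handle gate",p@ex,p@ey)
E
```

```text
False t 18.48 tcp [-249.6 -189.7  330.2] f [0.2 0.1 0. ]
handle gate -0.045534112781790294 0.046776580668840315
```

View pics/p6.png

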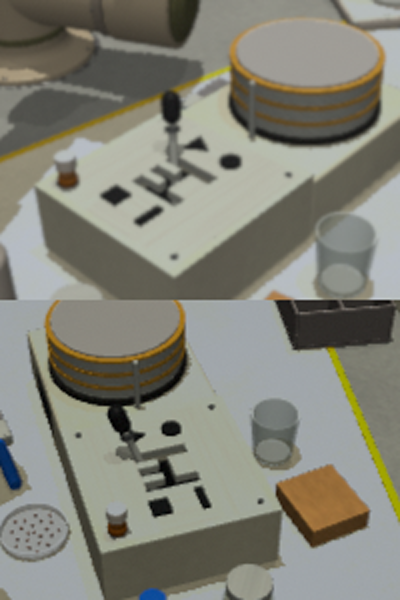

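```bash
python3 - <<'E'
from h import *
h,e=tri((140+172/2,120+107/2),(160+118/2,120+118/2)); d=h-[*G,0]; print(d@ex,d@ey,h[2],e); L()
if -.052<d@ex<-.040: ctrl.job_done(); print("done")
E
```

```text
-0.04790179953323374 0.048862377113469385 0.1528336892818391 0.00038407461765933463
t 18.58 tcp [-249.  -189.8  329.8] f [0.3 0.5 0.2]
the job is handed in; nothing more can be done
done
```

I set the lever for the triangular sieve and handed the job in at about 18.6 s; it gave no verdict. With the shut fingers I made three pushes, never gripping the lever: far out of the park slot, left across the gate, then near into the slot beside the triangle. Each push stopped on contact, at a force change of 7 to 9 N.

**Lever position:** with the arm clear, the two views put the handle at x = -48 mm, y = +49 mm in the gate frame, against -45 / +43 mm for fully home. The scene view alone gave -45.5 / +47 mm. That puts the stem roughly at x = -26 to -27 mm, at the closed end and inside the 5 mm limit.

**Disagreements:**
- The measured y is 4 to 6 mm above the nominal 43 mm. About 3.6 mm of that could be play in the channel, and the rest is within the picture error.
- The last push stopped about 6 mm further on than I had predicted. I put that down to a rough guess of where the fingers would touch the handle.

**Surroundings:** the vial, dish, beaker and slide box look unmoved in the last pictures. The brush and jar are only partly in view, and the wash bottle hardly at all, but the fingers stayed above the gate plate during all the pushes. At hand-in the robot stood well clear, with the wrist force near zero.

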